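Feed one practice piece from the magazine into the engraving nest

ROBOT

A 6-joint arm with a two-finger parallel gripper is mounted at the origin on a cart in front of the work surface, level with it; the furniture and walls round the work are solid. World frame = base frame: x ahead of the robot, y to its left, z up, the work surface at z = 0. Lengths are in m, angles in rad, forces in N, time in s.
With the tool pointing down it reaches from about 0.3 to 0.875 m from the base axis. Payload 6.4 kg.
Tool frame: the origin (TCP) lies midway between the tips of the shut fingers; the grasp point (between the pads) lies 19 mm behind it (ctrl.tcp_to_grasp is the distance from the TCP to the grasp point, in m); z points along the fingers, y is the direction in which the jaws open and shut (so a half turn about z gives the same grasp; the last joint's range is limited). The gripper opens to 85 mm and grips with 20 to 120 N. Pads are 22 mm wide; open, the fingers measure 114 mm over their backs; the gripper's body (76 mm by 85 mm) begins 54 mm behind the grasp point. The pads swing forward as they close: fully open they stand 13 mm farther back than shut.
Start: joints at [-1.492, 0.181, 1.607, -0, 1.354, -0.206], TCP at [0.162, -0.552, 0.231] pointing down, gripper open.
Joint ranges: [-2.99, 2.99], [-0.89, 2.07], [0.3, 2.58], [-1.14, 4.28], [0, 2.63], [-3.12, 3.12]. Speed limits (rad/s): [2.57, 2.57, 3.01, 3.14, 3.14, 3.14].

INTERFACE

Orientations are given as a unit quaternion [w, x, y, z].
In Python, from bench import monitor, imaging, order, spotter, ctrl gives the robot as it stands.
- The arm moves only by the shell command python3 -m pendant 'ROWS'. ROWS is JSON, a list that holds one entry, the list of rows, each a list of 5 numbers: the shift along the world's x, y, z in mm, then the turn about the world's z in degrees, then the finger opening in mm, from 0 to 85.4. A call has 1 to 8 rows; each row shifts and turns the commanded pose from where the row before left it; what a row does not reach is not made up. A row lasts 1/8 s, in which the tool goes at most 62.5 mm and 10.7 degrees, less where a joint would pass 70% of its speed; a pose out of reach is approached as far as the arm can. A call with a gripper value outside its range is refused whole. The fingers move at their own pace and stop on an object; the grip force is fixed at half the most. Time passes only in rows, so rows that do not move let the fingers close. It gives the time, the measured TCP pose, the force and the opening at its end, in the units of the state.
- monitor.get_obs(): the state, without advancing time (a new reading comes with each control period).
- imaging.camera(name): name is "scene" or "top"; returns a dict with "img" (384x512x3 uint8, red, green, blue), "vfov" (degrees; the focal length in pixels is half the picture's height over the tangent of half this angle, whatever the lens; pixels are square), "cx", "cy" (the principal point, pixels), "origin" and "orientation" of the camera in the world. Camera axes: x right, y down, z forward; pixel columns grow to the right and rows downward; lengths in m; the calibration is good to about 2 mm. A picture is of the moment at which its call begins. There is no depth.
- order.hand_in(): hands the job in, once; it reports no verdict.
Trained networks look in the newest picture that a camera, given by its name, has taken for a name from the list of things; names that differ only in an ending like _2 or _b are one class to them, and where a whole thing is asked for, a point or a joint stands for the part that bears it (a point fixed in the world has none). Each returns a list of dicts, best first, with "confidence" (0 to 1); they miss things now and then, are a little off and sometimes report something else, mostly with a low value. They report only what shows in the picture. A call takes as long as a camera call. They do not tell look-alikes from the thing itself.
- spotter.recognise(camera, thing): "at" ([x, y, z] in m, in the coordinates of the camera as it stood for that picture, good to about 4 mm: the middle of the surface that is visible of it).
- spotter.tip_of(camera, thing): "at" ([x, y, z] in m, in the coordinates of the camera as it stood for that picture, good to about 4 mm: a listed point, or the origin of a listed thing).
The state is a dict: "time_s": time; "q": joint angles; "dq": joint speeds; "joint_efforts": joint torques, N m; "eef_pos": TCP position; "eef_rot": TCP orientation; "wrist_force": force on the tool from outside, world axes, zero at the start; "torque": the same for the moment, N m; "opening": opening from 0.0 (shut) to 1.0 (fully open).
Only numpy, scipy, OpenCV 4.12 (cv2) and the standard library are available. Lean on these libraries where they do the work, as an engineer would, in place of code of your own. Each camera call takes 0.05 s, during which the arm holds its last target. There are 200 camera calls.

TASK

Get one practice piece ready for engraving, touching things only with the fingertips: press the feeder's plunger once, fully home, so that the lowest piece comes out of the magazine, and let the plunger spring back out. Then push that piece sideways along the track, away from you, against the stop, so that it drops flat into the nest. Slide it, do not lift it; feed no second piece and leave the things lying around where they are.

Things in the scene. Friction and masses are not known exactly. Their poses are not given: they have to be found in the camera images.
- feeder: Piece feeder, fixed on the bench: aluminium plate with a magazine, a push plunger and a track to a nest. Origin on the bench below the magazine's centre; z up; y = push direction of the plunger, across to the track (robot's left, within 0.4 rad); x = along the track to the nest (away from the robot). Offsets below are in this frame, mm. Plate 12 thick, x -40..60, y -92..98; its top is the sliding floor.
- hopper (a point): Centre of the magazine's open top, z 42 above the bench. Magazine: four angle posts round a stack of pieces, within x, y -28..28; a gate 11.5 high at its +y side lets only the lowest piece out. Behind it stands the plunger's guide block, x -24..24, y -88..-28, top z 40.
- plunger (a joint): Plunger travel, m: 0 out (rest), 0.0645 fully home (hard stop). A spring returns it: 2 N at rest, 6 N when home, back within a second when let go. Its blade pushes the lowest piece out of the magazine on to the track; as it goes back the next piece drops on to the magazine's floor.
- plunger_face (a point): Centre of the flat outer face of the plunger's round black knob; moves with it. Knob 36 mm across, 8 thick, axis level along the feeder's y, 30 above the bench. The face looks to the feeder's -y and is pushed to +y. At rest at x 0, y -163; free space behind it. A 15 mm sleeve joins it to the guide block.
- outlet (a point): Start of the track: point on the sliding floor, x 0, y 60, z 12, where the centre of the underside of the ejected piece comes to lie. The track runs along +x, centre line y 60, 49 wide, between rails 4.5 high: far rail y 84.5..92.5, x -36..110, near rail y 27.5..35.5, x 46..110, bevelled lead-in from x 27. It is open at the -x end.
- nest (a point): Centre of the nest's floor, x 85, y 60, 7.5 above the bench; axes as the feeder's. The nest is a pocket 50 mm along x by 49 along y; at x 60 the sliding floor steps down 4.5 into it, at x 110 it ends at a stop (top 20 above the bench, 16 thick, a brass set screw behind it to x 138). A piece must be past the step with its whole length to drop flat.
- piece1: Lowest of three like dark square engraving practice pieces stacked in the magazine, 46 x 46 x 9 mm, 35 to 70 g. Origin: centre of its underside, 12 mm above the bench at the start; z up, sides along x and y, in line with the feeder's at the start. Seated in the nest its top stands 4.5 mm above the sliding floor.
- piece2: The middle piece of the stack, same shape and size; origin at the centre of its underside.
- piece3: The top piece of the stack, same shape and size; origin at the centre of its underside.
- tweezers: Bystander: steel tweezers, 12 x 122 x 9 mm, lying beside the nest; origin at the centre of its underside.
- loupe: Bystander: black eyepiece loupe, 38 mm across, 30 mm high, standing to the left of the feeder; origin at the centre of its underside.
- parts_pot: Bystander: round screw-top pot, 43 mm across, 31 mm high, standing beyond the tweezers; origin at the centre of its underside.
- pencil: Bystander: green pencil, 7 x 117 mm; origin at the centre of its underside.
- eraser: Bystander: block eraser in a blue sleeve, 18 x 43 x 12 mm; origin at the centre of its underside.
- odd_piece: Bystander: silver oval piece, 34 x 52 x 9 mm with rounded ends, lying left of the track; origin at the centre of its underside.
- brush: Bystander: wooden-handled dust brush, 20 x 179 x 11 mm; origin at the centre of its underside.
Things that resemble listed ones, but are neither listed nor needed, are in the scene too. What is shaped like the piece3 but green or red is not meant.

How it is judged:
On the way, in this order (a step that is already met when the one before it is completed fails the run):
1. the plunger is pressed fully home and the lowest piece has come out on the track (value of joint plunger above 0.061 m and y of piece1 in the frame of feeder above 0.052 m), for 0.05 s.
2. the plunger has come back out by itself and the next piece has dropped to the floor of the magazine (value of joint plunger below 0.004 m and z of piece2 in the frame of feeder below 0.0145 m and x of piece1 in the frame of feeder below 0.03 m), for 0.2 s.
At the end, for the whole second after the job is handed in: The first piece lies flat and still on the floor of the nest (within 1.5 mm, under 3 degrees), within 3.5 mm of its centre each way; the plunger is back out (within 4 mm); the other two pieces are stacked in the magazine, within 6 mm of its axis, one piece lower (x of piece1 in the frame of nest between -0.0035 and 0.0035 m and y of piece1 in the frame of nest between -0.0035 and 0.0035 m and z of piece1 in the frame of nest below 0.0015 m and angle between piece1's own z axis and vertical below 0.05 rad and linear speed of piece1 below 0.01 m/s and value of joint plunger below 0.004 m and horizontal distance between each of piece2, piece3 and feeder below 0.006 m and z of piece2 in the frame of feeder below 0.0145 m and z of piece3 in the frame of feeder below 0.0235 m); the robot touches nothing.
It fails at once if the ejected piece is lifted or stood on edge instead of being slid (6 mm above the sliding floor, or tilted by 25 degrees) (z of piece1 in the frame of feeder above 0.018 m or angle between piece1's own z axis and vertical above 0.44 rad).
It fails at once if a second piece is pushed or taken out of the magazine (10 mm off its axis, or lifted 12 mm) (horizontal distance between any of piece2, piece3 and feeder above 0.01 m or z of piece2 in the frame of feeder above 0.033 m or z of piece3 in the frame of feeder above 0.042 m).
It fails at once if the plunger is pressed again (more than 20 mm) after the piece has been moved on towards the nest (value of joint plunger above 0.02 m and x of piece1 in the frame of feeder above 0.02 m).
It fails at once if the arm or the gripper's body, not the fingers, presses on the feeder or on the piece with more than 3 N (contact force between the arm and feeder above 3 N or contact force between the arm and piece1 above 3 N).
It fails at once if a bystander is displaced by more than 15 mm (distance of any of tweezers, loupe, parts_pot, pencil, eraser, odd_piece, brush from where it was at the start of the episode above 0.015 m).
It also fails if it takes over 48 s, if anything falls off the work surface, if the arm or the gripper's body presses on something with over 40 N, if the wrist force passes 120 N, or if a joint passes its speed limit or range.

## Working session

There is one attempt and no reset: what is moved stays moved. The work goes in short steps, Python scripts to look and compute and a shell command to move; the robot and the scene stay as the last step left them, time stands still between calls to the robot, and variables do not carry over. Pictures are saved under pics/ and viewed, about 8 in all and at most 12, crops included, and the job is handed in when it is done.

```bash
mkdir -p pics
cat > h.py <<'E'
import numpy as np, cv2
from bench import monitor, imaging, order, spotter, ctrl
from scipy.spatial.transform import Rotation as R
def cam(n):
    c=imaging.camera(n); c['R']=R.from_quat(np.roll(c['orientation'],-1)).as_matrix(); c['o']=np.array(c['origin'])
    c['f']=192/np.tan(np.radians(c['vfov'])/2); return c
def w(c,p): return c['o']+c['R']@np.array(p)
def px(c,p):
    q=c['R'].T@(np.array(p)-c['o']); return np.array([c['cx']+c['f']*q[0]/q[2],c['cy']+c['f']*q[1]/q[2]])
def ray(c,u,v,z):
    d=c['R']@np.array([(u-c['cx'])/c['f'],(v-c['cy'])/c['f'],1]); return c['o']+d*(z-c['o'][2])/d[2]
def save(c,n,crop=None,k=1):
    im=c['img'][:,:,::-1]
    if crop: im=im[crop[1]:crop[3],crop[0]:crop[2]]
    cv2.imwrite(f'pics/{n}.png',cv2.resize(im,None,fx=k,fy=k,interpolation=cv2.INTER_CUBIC))
E
python3 - <<'E'
from h import *
for n in('scene','top'):
    c=cam(n); save(c,n+'0',k=1.5); print(n,c['o'].round(3),c['vfov'],c['R'].round(2).tolist())
    for t in('feeder','hopper','plunger_face','outlet','nest','tweezers','loupe','parts_pot','odd_piece','pencil','eraser','brush'):
        print(t,[(w(c,d['at']).round(4).tolist(),round(d['confidence'],2),px(c,w(c,d['at'])).round().tolist()) for d in spotter.tip_of(n,t)[:2]])
print(monitor.get_obs())
E
```

```text
scene [0.085 0.55  0.798] 57.75725702747771 [[-0.78, -0.45, 0.44], [-0.63, 0.56, -0.54], [-0.01, -0.7, -0.72]]
feeder [([0.5316, 0.0072, -0.003], 0.95, [254.0, 207.0])]
hopper [([0.5267, 0.006, 0.0431], 0.74, [256.0, 197.0])]
plunger_face [([0.5703, -0.1517, 0.025], 0.69, [276.0, 167.0])]
outlet [([0.5144, 0.0649, 0.0127], 0.97, [247.0, 218.0])]
nest [([0.5944, 0.0866, 0.0084], 0.64, [221.0, 210.0])]
tweezers [([0.6395, -0.0187, 0.0002], 0.58, [234.0, 186.0])]
loupe [([0.4647, 0.1585, -0.0004], 0.48, [239.0, 250.0])]
parts_pot [([0.6885, 0.0042, -0.0013], 0.49, [218.0, 183.0]), ([0.5692, -0.1545, 0.0219], 0.42, [276.0, 168.0])]
odd_piece [([0.5606, 0.1702, 0.0008], 0.7, [210.0, 235.0])]
pencil [([0.6358, -0.0224, -0.0032], 0.27, [235.0, 186.0])]
eraser []
brush [([0.406, 0.3572, -0.0024], 0.77, [202.0, 319.0])]
top [0.466 0.009 1.358] 48.08822007030418 [[-0.03, -1.0, 0.07], [-1.0, 0.03, -0.01], [0.01, -0.07, -1.0]]
feeder [([0.5248, 0.0104, -0.0007], 0.85, [255.0, 207.0])]
hopper [([0.5328, 0.0043, 0.041], 0.7, [257.0, 204.0])]
plunger_face [([0.5667, -0.1531, 0.0319], 0.6, [308.0, 1
[... 661 characters left out ...]
02], 0.47, [145.0, 247.0])]
{'time_s': 1.3, 'q': array([-1.49228756e+00,  1.80804367e-01,  1.60702105e+00, -3.92759345e-06,
        1.35378867e+00, -2.06266471e-01]), 'dq': array([-0.00103975, -0.00020578,  0.00118312, -0.00027422, -0.00088739,
       -0.00112724]), 'joint_efforts': array([ 6.86661660e-04, -4.44849622e+01, -3.51671541e+01, -2.17904844e-04,
        8.73829831e-04, -5.07235811e-06]), 'eef_pos': array([ 0.16157612, -0.55183829,  0.23127581]), 'eef_rot': array([-1.08153393e-05,  9.89879938e-01,  1.41907392e-01, -1.22984013e-06]), 'wrist_force': array([-0.06805744, -0.0712052 ,  0.40021307]), 'torque': array([-0.01107813,  0.02556315, -0.02474184]), 'opening': 0.9972424407218019}
```

View pics/scene0.png

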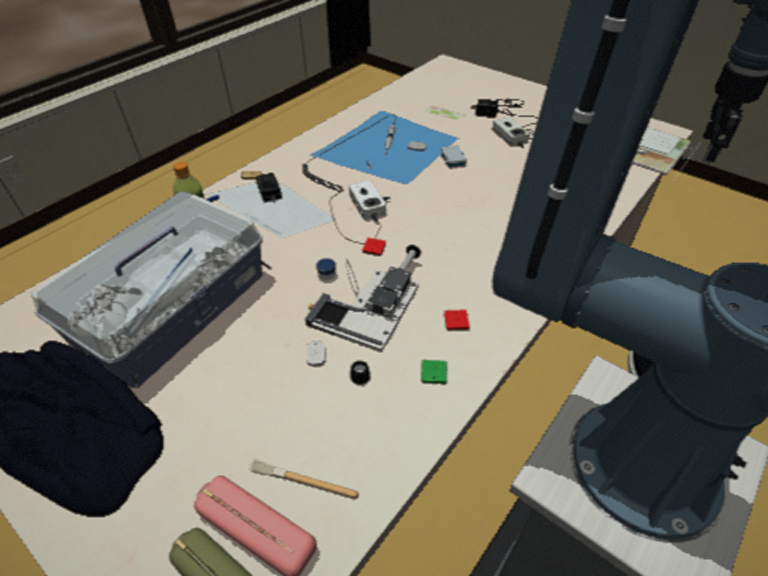

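View pics/top0.png

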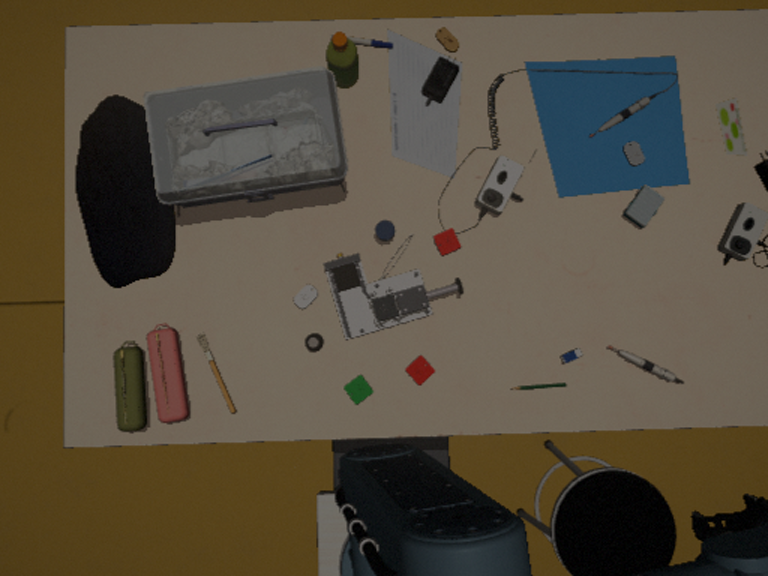

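```bash
cat >> h.py <<'E'
# fit feeder pose from averaged detections
from scipy.optimize import least_squares
loc=np.array([[0,0],[0,0],[0,-.163],[0,.06],[.085,.06]])
E
python3 - <<'E'
from h import *
m=np.array([[.528,.0088],[.5298,.0052],[.5685,-.1524],[.5168,.0646],[.598,.0873]])
f=lambda x: ((R.from_euler('z',x[2]).as_matrix()[:2,:2]@loc.T).T+x[:2]-m).ravel()
s=least_squares(f,[.53,0,.2]);print(s.x,s.fun.reshape(-1,2).round(4))
c=cam('top');save(c,'crop',(180,140,340,240),5)
E
```

```text
[0.5296607  0.00700262 0.2405358 ] [[ 0.0017 -0.0018]
 [-0.0001  0.0018]
 [-0.      0.0011]
 [-0.0014  0.0007]
 [-0.0001 -0.0018]]
```

View pics/crop.png

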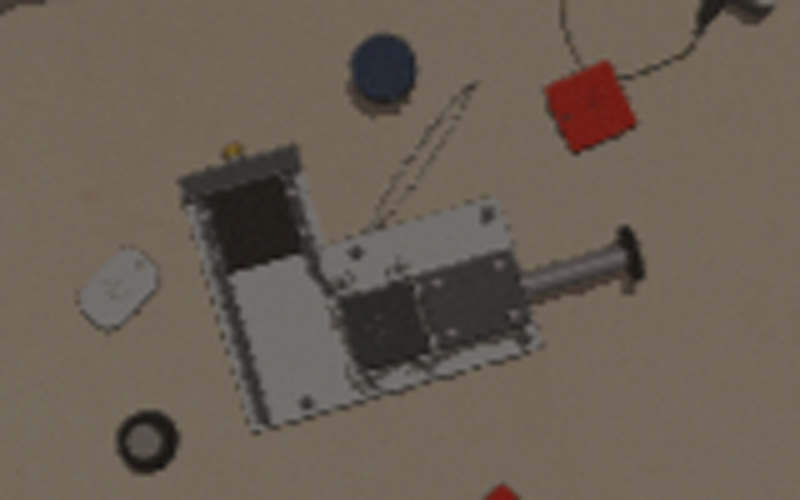

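Pictures viewed: 3. There is only one feeder: magazine at crop (385,330), knob (632,260), dark nest floor (255,220). The red and green squares lie outside it. The detections fit with residuals under 2 mm. I'll refine the pose, mainly the yaw, from the corners in the crop.

Run:
```python
from h import *
c=cam('top')
P=np.array([[-40,98,12],[-40,-92,12],[60,-92,12],[126,92.5,20],[0,-163,30]])/1e3
U=np.array([[253,432],[541,347],[499,196],[180,181],[640,258]])/5+[180,140]
def T(x): return lambda p: R.from_euler('z',x[2]).apply(p)+[x[0],x[1],0]
f=lambda x: np.ravel([px(c,T(x)(p))-u for p,u in zip(P,U)])
s=least_squares(f,[.53,.007,.24],loss='soft_l1');x=s.x;print(x,f(x).reshape(-1,2).round(1))
m=np.array([[.528,.0088],[.5298,.0052],[.5685,-.1524],[.5168,.0646],[.598,.0873]])
print([(T(x)([*l,0])[:2]-q).round(4).tolist() for l,q in zip(loc,m)])
im=cv2.resize(c['img'][140:240,180:340,::-1],None,fx=5,fy=5,interpolation=cv2.INTER_CUBIC)
im=np.clip(im*1.8,0,255).astype(np.uint8)
def poly(pts,col):
    q=[((px(c,T(x)(np.array(p)/1e3))-[180,140]+.5)*5) for p in pts];cv2.polylines(im,[np.int32(q)],True,col,1)
poly([[-40,-92,12],[60,-92,12],[60,98,12],[-40,98,12]],(0,255,0))
poly([[60,35.5,7.5],[60,84.5,7.5],[110,84.5,7.5],[110,35.5,7.5]],(0,0,255))
poly([[-23,-23,39],[23,-23,39],[23,23,39],[-23,23,39]],(255,0,0))
poly([[-18,-163,30],[18,-163,30],[18,-155,30],[-18,-155,30]],(0,255,255))
poly([[-36,84.5,16.5],[110,84.5,16.5],[110,92.5,16.5],[-36,92.5,16.5]],(255,255,0))
cv2.imwrite('pics/ov.png',im)
for n,l in dict(behind=(0,-200),face=(0,-163-14.5),home=(0,-98.5-14.5),trk=(-55,60),end=(62-11,60)).items(): print(n,(T(x)([l[0]/1e3,l[1]/1e3,0])*1e3).round(1))
```

```text
[0.52664429 0.00512468 0.25758269] [[-0.3  0.7]
 [ 0.4  0.5]
 [-0.3  0.2]
 [ 1.  -0.6]
 [-0.7 -0.8]]
[[-0.0014, -0.0037], [-0.0032, -0.0001], [-0.0003, -0.0001], [-0.0054, -0.0015], [-0.0044, -0.0025]]
behind [ 577.6 -188.3    0. ]
face [ 571.9 -166.5    0. ]
home [ 555.4 -104.1    0. ]
trk [458.2  49.1   0. ]
end [560.7  76.1   0. ]
```

View pics/ov.png

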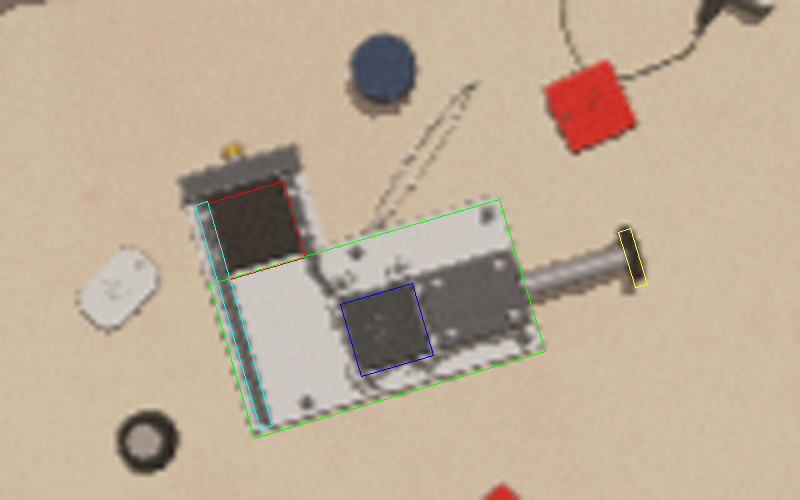

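Pictures viewed: 4. The overlay matches the plate, nest and knob to about 1 image pixel, offset roughly 2 mm toward the robot. I'll use feeder = (0.528, 0.006), yaw 0.256. The jaw axis is already along the feeder's y to within 1.6°.

```bash
python3 -m pendant '[[[40,35,0,-1.6,0],[42,37,0,0,0],[42,37,0,0,0],[42,37,0,0,0],[42,37,0,0,0],[42,37,0,0,0],[42,37,0,0,0],[42,37,0,0,0]]]'; python3 -m pendant '[[[42,35,-20,0,0],[41,35.3,-40,0,0],[0,0,-45,0,0],[0,0,0,0,0]]]'
```

```text
time_s: 2.4
eef_pos: [0.4969, -0.2565, 0.2315]
eef_rot: [0.0, 0.992, 0.128, 0.0]
wrist_force: [0.8, -1.2, 0.4]
opening: 0.001
time_s: 2.9
eef_pos: [0.5731, -0.1879, 0.125]
eef_rot: [-0.003, 0.992, 0.129, -0.004]
wrist_force: [-0.2, -0.6, -0.1]
opening: 0.004
```

```bash
python3 -m pendant '[[[0,0,-50,0,0],[0,0,-50,0,0],[0,0,0,0,0],[0,0,0,0,0]]]'
python3 - <<'E'
from h import *
c=cam('scene');save(c,'s1',(200,110,330,260),4)
E
```

```text
time_s: 3.4
eef_pos: [0.5773, -0.1916, 0.0322]
eef_rot: [0.001, 0.992, 0.128, 0.002]
wrist_force: [0.5, 0.1, 0.4]
opening: -0.004
```

View pics/s1.png

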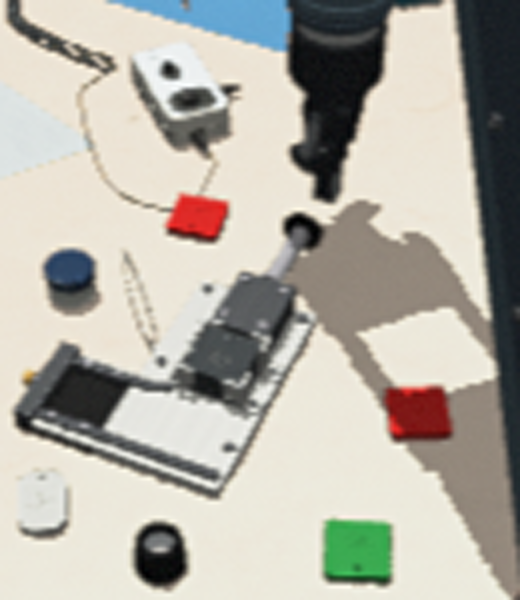

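Pictures viewed: 5. The shut fingers, at crop (328,190), stand behind the knob at (302,232) and in line with it, clear of everything. Now the push.

```bash
python3 -m pendant '[[[-2,10,-1,0,0],[-2.5,10,-1,0,0],[-2.5,10,0,0,0],[-2.5,10,0,0,0],[-2.5,10,0,0,0],[-2.5,10,0,0,0],[-2.5,10,0,0,0],[0,0,0,0,0]]]'; python3 -m pendant '[[[-2.5,9,0,0,0],[0,0,0,0,0]]]'
```

```text
time_s: 4.45
eef_pos: [0.5588, -0.12, 0.0277]
eef_rot: [0.001, 0.992, 0.129, 0.0]
wrist_force: [-0.3, -3.6, 2.7]
opening: 0.0
time_s: 4.7
eef_pos: [0.5566, -0.1114, 0.0276]
eef_rot: [0.001, 0.992, 0.128, 0.0]
wrist_force: [-0.1, -5.1, 2.0]
opening: 0.003
```

```bash
python3 -m pendant '[[[-1,4,0,0,0],[0,0,0,0,0]]]';python3 -m pendant '[[[-1,3,0,0,0],[0,0,0,0,0]]]';python3 -m pendant '[[[-0.7,2,0,0,0],[0,0,0,0,0]]]'
```

```text
time_s: 4.95
eef_pos: [0.5557, -0.1078, 0.0277]
eef_rot: [0.001, 0.992, 0.128, 0.0]
wrist_force: [-0.5, -6.1, 3.7]
opening: -0.002
time_s: 5.2
eef_pos: [0.5549, -0.105, 0.0277]
eef_rot: [0.001, 0.992, 0.128, 0.001]
wrist_force: [0.1, -4.8, 2.4]
opening: -0.001
time_s: 5.45
eef_pos: [0.5545, -0.1033, 0.0277]
eef_rot: [0.001, 0.992, 0.128, 0.001]
wrist_force: [1.0, -6.3, 1.9]
opening: 0.001
```

```bash
python3 -m pendant '[[[-0.5,2,0,0,0],[0,0,0,0,0]]]';python3 -m pendant '[[[-0.5,2,0,0,0],[0,0,0,0,0]]]';python3 - <<'E'
from h import *
c=cam('top');save(c,'t2',(190,150,330,240),5)
E
```

```text
time_s: 5.7
eef_pos: [0.5544, -0.1031, 0.0278]
eef_rot: [0.003, 0.992, 0.128, 0.001]
wrist_force: [2.1, -14.1, -1.4]
opening: 0.002
time_s: 5.95
eef_pos: [0.5545, -0.1028, 0.028]
eef_rot: [0.004, 0.992, 0.128, 0.002]
wrist_force: [2.2, -20.6, -4.5]
opening: 0.005
```

View pics/t2.png

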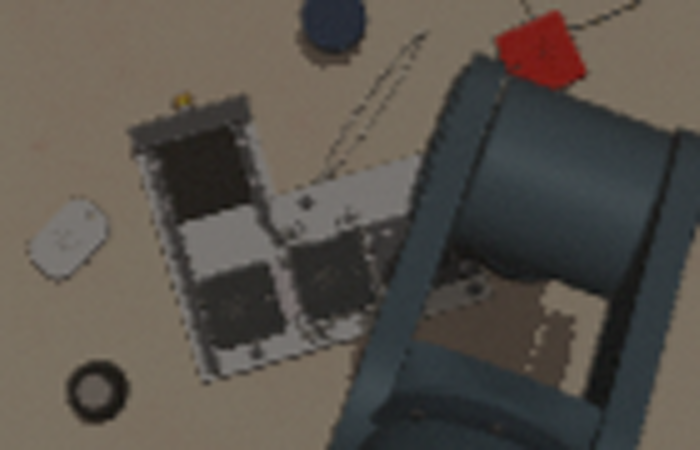

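Pictures viewed: 6. The hard stop is reached: the position no longer moves and the force jumped to 20 N. The piece lies on the track at crop (240,305). Retreating now, straight back.

```bash
python3 -m pendant '[[[3,-11,0,0,0],[5.5,-21,0,0,0],[5.5,-21,0,0,0],[5.5,-21,0,0,0],[5.5,-21,0,0,0],[0,0,0,0,0],[0,0,50,0,0],[0,0,50,0,0]]]'
python3 - <<'E'
from h import *
c=cam('scene');save(c,'s3',(200,110,330,260),4)
m=lambda t:[(w(c,d['at']).round(4).tolist(),round(d['confidence'],2)) for d in spotter.tip_of('scene',t)[:4]]
for t in('piece1','plunger_face'):print(t,m(t))
E
```

```text
time_s: 7.0
eef_pos: [0.5764, -0.192, 0.1271]
eef_rot: [-0.001, 0.992, 0.128, -0.001]
wrist_force: [1.1, -0.2, 0.2]
opening: 0.001
piece1 [([0.5142, 0.0602, 0.0087], 0.81), ([0.362, 0.0613, -0.0058], 0.77), ([0.5345, 0.0052, 0.0183], 0.73), ([0.3957, -0.0646, 0.0027], 0.68)]
plunger_face [([0.5705, -0.1531, 0.0251], 0.6)]
```

View pics/s3.png

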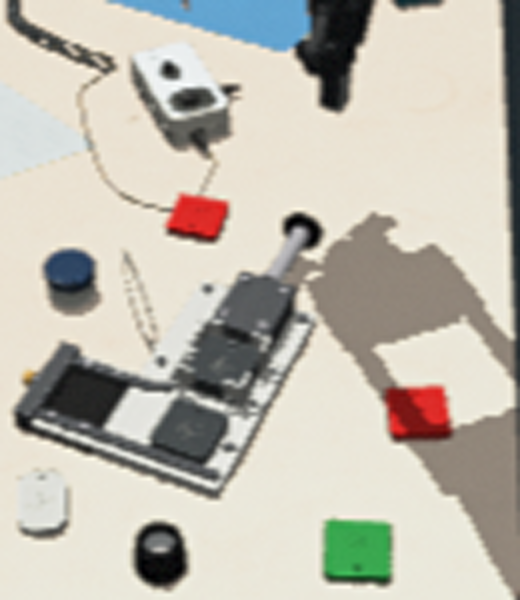

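Pictures viewed: 7. The plunger is back at rest, with the knob at crop (302,232) as before. The ejected piece lies flat on the track at (190,430), and the stack has dropped one step. Next I move over to the open track end.

```bash
python3 -m pendant '[[[-23,48.5,0,0,0],[-23,48.5,0,0,0],[-23.5,48.5,0,0,0],[-23.5,48.5,0,0,0],[-24,48,0,0,0],[0,0,-30,0,0],[0,0,-30,0,0],[0,0,0,0,0]]]'; python3 -m pendant '[[[0,0,-25,0,0],[0,0,-10,0,0],[0,0,0,0,0]]]'
```

```text
time_s: 8.15
eef_pos: [0.4569, 0.0499, 0.0642]
eef_rot: [-0.001, 0.992, 0.128, -0.004]
wrist_force: [-0.3, -0.4, 0.0]
opening: -0.0
time_s: 8.52
eef_pos: [0.46, 0.049, 0.032]
eef_rot: [-0.0, 0.992, 0.128, -0.001]
wrist_force: [0.5, 0.1, 0.2]
opening: -0.002
```

```bash
python3 -m pendant '[[[0,1,-10,0,0],[0,0,-7.7,0,0],[0,0,0,0,0],[5,1.3,0,0,0],[5,1.3,0,0,0],[5,1.3,0,0,0],[0,0,0,0,0]]]'
```

```text
time_s: 9.4
eef_pos: [0.4761, 0.0539, 0.0146]
eef_rot: [0.0, 0.992, 0.128, 0.0]
wrist_force: [-0.2, 0.4, 0.3]
opening: -0.001
```

```bash
python3 -m pendant '[[[5.8,1.6,0,0,0],[5.8,1.5,0,0,0],[5.8,1.5,0,0,0],[5.8,1.5,0,0,0],[5.8,1.5,0,0,0],[5.8,1.5,0,0,0],[5.8,1.5,0,0,0],[5.8,1.5,0,0,0]]]';python3 -m pendant '[[[5.8,1.5,0,0,0],[5.8,1.5,0,0,0],[5.8,1.5,0,0,0],[5.8,1.5,0,0,0],[0,0,0,0,0]]]'
python3 - <<'E'
from h import *
c=cam('scene');save(c,'s4',(190,180,290,240),7)
E
```

```text
time_s: 10.4
eef_pos: [0.5223, 0.066, 0.0144]
eef_rot: [-0.0, 0.992, 0.128, 0.0]
wrist_force: [-0.4, -0.2, -0.7]
opening: 0.001
time_s: 11.02
eef_pos: [0.5457, 0.072, 0.0145]
eef_rot: [0.0, 0.992, 0.128, 0.0]
wrist_force: [0.8, 0.1, 0.3]
opening: 0.002
```

View pics/s4.png

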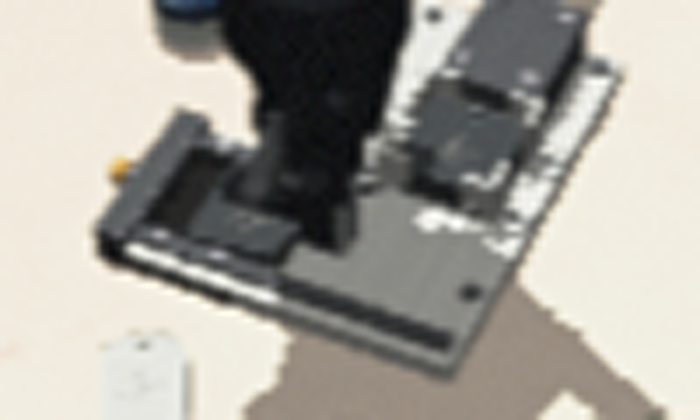

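Pictures viewed: 8. The piece, at crop (250,225), is square between the rails with about a third of the nest still open ahead. I keep pushing to the stop.

```bash
python3 -m pendant '[[[4.8,1.3,0,0,0],[4.8,1.3,0,0,0],[3.9,1,0,0,0],[0,0,0,0,0]]]';python3 -m pendant '[[[2,0.5,0,0,0],[0,0,0,0,0]]]';python3 -m pendant '[[[2,0.5,0,0,0],[0,0,0,0,0]]]'
```

```text
time_s: 11.58
eef_pos: [0.559, 0.0756, 0.0145]
eef_rot: [0.0, 0.992, 0.128, 0.0]
wrist_force: [0.7, 0.4, -0.7]
opening: -0.003
time_s: 11.82
eef_pos: [0.5606, 0.076, 0.0145]
eef_rot: [0.0, 0.992, 0.128, 0.0]
wrist_force: [0.9, -0.2, -0.5]
opening: 0.002
time_s: 12.08
eef_pos: [0.5628, 0.0766, 0.0145]
eef_rot: [0.0, 0.992, 0.128, 0.0]
wrist_force: [-0.7, 0.1, 0.4]
opening: -0.004
```

```bash
for i in 1; do python3 -m pendant '[[[1.5,0.4,0,0,0],[0,0,0,0,0]]]'; python3 -m pendant '[[[1.5,0.4,0,0,0],[0,0,0,0,0]]]'; done
python3 - <<'E'
from h import *
c=cam('scene');save(c,'s5',(190,180,290,240),7)
E
```

```text
time_s: 12.32
eef_pos: [0.5642, 0.077, 0.0144]
eef_rot: [-0.0, 0.992, 0.128, 0.0]
wrist_force: [-0.7, -0.2, 0.5]
opening: -0.005
time_s: 12.58
eef_pos: [0.5657, 0.0774, 0.0144]
eef_rot: [-0.0, 0.992, 0.128, 0.0]
wrist_force: [0.0, -0.8, 0.6]
opening: -0.0
```

View pics/s5.png

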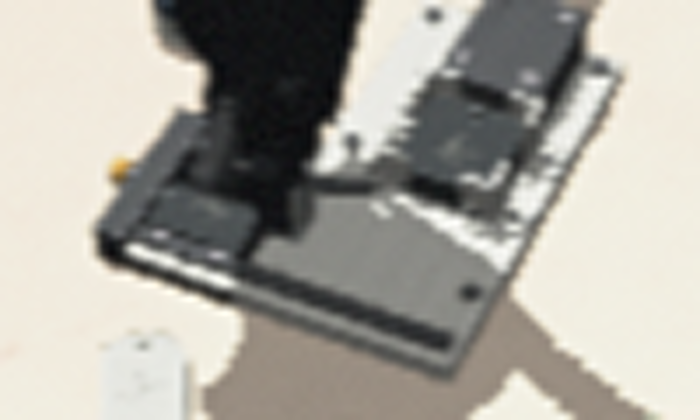

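Pictures viewed: 9. The piece is almost at the stop, with no contact force yet, so I creep on.

```bash
python3 -m pendant '[[[1,0.3,0,0,0],[0,0,0,0,0]]]'; python3 -m pendant '[[[1,0.3,0,0,0],[0,0,0,0,0]]]';python3 -m pendant '[[[1,0.3,0,0,0],[0,0,0,0,0]]]'
```

```text
time_s: 12.88
eef_pos: [0.5664, 0.0776, 0.0144]
eef_rot: [0.0, 0.992, 0.128, -0.0]
wrist_force: [-0.7, -0.5, 1.6]
opening: -0.005
time_s: 13.12
eef_pos: [0.5666, 0.0777, 0.0142]
eef_rot: [0.0, 0.992, 0.128, -0.001]
wrist_force: [-3.9, -2.1, 3.3]
opening: -0.001
time_s: 13.38
eef_pos: [0.5668, 0.0778, 0.0141]
eef_rot: [0.0, 0.992, 0.128, -0.002]
wrist_force: [-7.8, -3.7, 5.5]
opening: 0.003
```

The force rises while the position holds, so the piece is against the stop. I back off 40 mm and then go up to look.

```bash
python3 -m pendant '[[[-10,-2.7,0,0,0],[-15,-4,0,0,0],[-15,-4,0,0,0],[0,0,40,0,0],[-30,-10,50,0,0],[-50,-10,40,0,0],[-40,-20,0,0,0],[0,0,0,0,0]]]'
python3 - <<'E'
from h import *
c=cam('scene');save(c,'s6',(190,160,290,235),8)
for n in ('scene','top'):
    c=cam(n)
    for t in('piece1','plunger_face','nest'): print(n,t,[(w(c,d['at']).round(4).tolist(),round(d['confidence'],2)) for d in spotter.tip_of(n,t)[:5]])
E
```

```text
time_s: 14.38
eef_pos: [0.4083, 0.0276, 0.1431]
eef_rot: [0.0, 0.992, 0.127, 0.001]
wrist_force: [0.3, -0.2, 0.7]
opening: -0.002
scene piece1 [([0.3643, 0.0637, -0.0021], 0.74), ([0.3946, -0.0618, 0.0034], 0.66), ([0.6015, 0.0873, 0.0021], 0.64), ([0.5332, 0.0072, 0.0183], 0.56), ([0.6657, -0.1266, -0.0001], 0.48)]
scene plunger_face [([0.5707, -0.1526, 0.0288], 0.43)]
scene nest [([0.5687, -0.1543, 0.0242], 0.64), ([0.5927, 0.0839, 0.008], 0.57)]
top piece1 [([0.6703, -0.1301, -0.001], 0.76), ([0.5993, 0.0846, 0.0086], 0.7), ([0.531, 0.0092, 0.0232], 0.47), ([0.6041, 0.087, 0.0056], 0.43), ([0.4003, -0.0601, 0.0004], 0.41)]
top plunger_face [([0.5694, -0.1546, 0.0352], 0.72), ([0.6014, 0.0863, 0.0031], 0.3)]
top nest [([0.6034, 0.087, 0.0041], 0.92)]
```

View pics/s6.png

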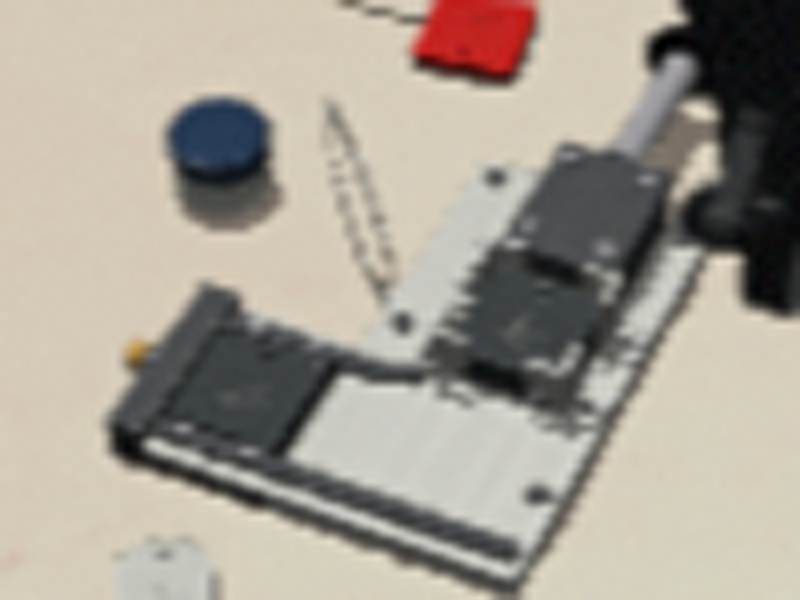

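Pictures viewed: 10. The piece lies square against the stop at crop (255,395), the plunger is out and the bystanders are in place. I'll check with an overlay whether it has dropped: seated outline against the not-dropped one.

Run:
```python
from h import *
c=cam('scene')
T=lambda p: R.from_euler('z',.2565).apply(np.array(p)/1e3)+[.528,.006,0]
im=cv2.resize(c['img'][190:225,200:245,::-1],None,fx=16,fy=16,interpolation=cv2.INTER_CUBIC)
def poly(pts,col):
    q=[(px(c,T(p))-[200,190]+.5)*16 for p in pts];cv2.polylines(im,[np.int32(q)],True,col,1)
b=lambda z,x=87:[[x-23,37,z],[x+23,37,z],[x+23,83,z],[x-23,83,z]]
poly(b(16.5),(0,255,0)); poly(b(21),(0,0,255))
poly([[110,35.5,20],[126,35.5,20],[126,84.5,20],[110,84.5,20]],(255,255,0))
poly([[-36,84.5,16.5],[110,84.5,16.5],[110,92.5,16.5],[-36,92.5,16.5]],(0,255,255))
cv2.imwrite('pics/ov2.png',im)
```

```text
(no output)
```

View pics/ov2.png

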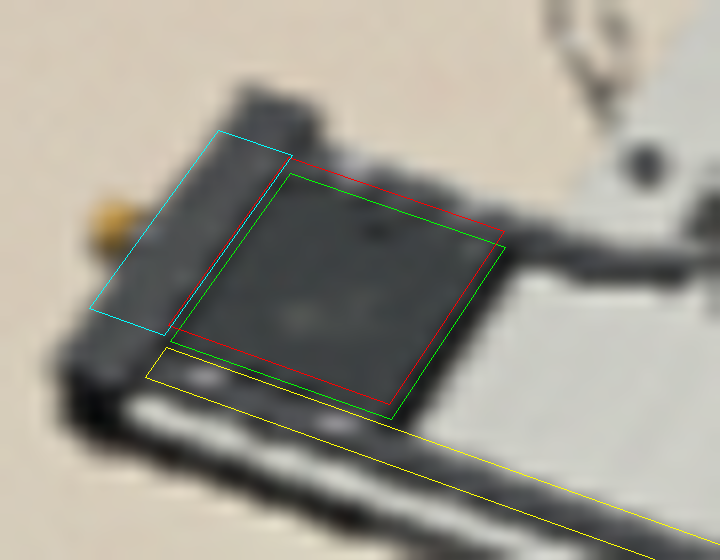

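Pictures viewed: 11. The top face fits the seated (green) outline, its corner at (508,250). The floor gap shows behind its rear edge and the piece is level with the rails. Handing in.

```bash
python3 -c "
from bench import order,monitor
o=monitor.get_obs();print(o['time_s'],o['wrist_force']);print(order.hand_in())"
```

```text
14.875 [-0.57334309 -0.02176964 -0.49814737]
the job is handed in; nothing more can be done
None
```

The piece was fed and pushed along the track into the nest, and the job was handed in at 14.9 s. The hand-in gives no verdict, so success rests on the checks below.

**What I did:** With the fingers shut, I pressed the plunger once to its hard stop, where the force jumped to about 20 N and the position held. I let it spring back, then slid the ejected piece along the track until it met the stop at about 8 N.

**Last checks:**
- **Piece:** In the scene picture it lies square against the stop, and its top face matches the outline for a seated piece. A piece resting against the stop sits about 2 mm past the nest's centre; the limit is 3.5 mm.
- **Feeder:** The plunger is back out, and the other two pieces are still stacked in the magazine, one step lower.
- **Surroundings:** The bystanders visible in the last pictures look unmoved. The arm was clear, with wrist force near zero.

**Where checks were weaker or disagreed:**
- The networks put the piece at heights from 2 to 9 mm, too scattered to confirm that it had dropped. The evidence for that is the overlay and its position past the step.
- The pixel fit and the networks placed the feeder up to about 5 mm apart, so I used a position between them.
- The pencil, eraser and brush were not checked again, but the arm never worked near the bench there.

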